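Take the deep caddy off its hook and stand it in the draining tray

ROBOT

A 6-joint arm with a two-finger parallel gripper is mounted at the origin on the work surface. World frame = base frame: x ahead of the robot, y to its left, z up, the work surface at z = 0. Lengths are in m, angles in rad, forces in N, time in s.
With the tool pointing down it reaches from about 0.375 to 0.9 m from the base axis. Payload 3.1 kg.
Tool frame: the origin (TCP) lies at the very end of the fingers, on their centre line; the grasp point (between the pads) lies 19 mm behind it; z points along the fingers, x is the direction in which the jaws open and shut, and the axes are right-handed (so a half turn about z gives the same grasp; the last joint's range is limited). The gripper opens to 85 mm and grips with 20 to 120 N. Pads are 22 mm wide; open, the fingers measure 114 mm over their backs; the gripper's body (76 mm by 85 mm) begins 54 mm behind the grasp point. The pads swing forward as they close: fully open they stand 13 mm farther back than shut.
Start: joints at [-1.51, 0.527, 1.433, -0, 1.181, -0.178], TCP at [0.148, -0.607, 0.231] pointing down, gripper open.
Joint ranges: [-3.08, 3.08], [-0.75, 2.2], [0.22, 2.44], [-1.43, 4.57], [0, 2.65], [-2.85, 2.85]. Speed limits (rad/s): [2.79, 2.79, 3.14, 3.14, 3.14, 3.14].

INTERFACE

Orientations are given as a 3x3 rotation matrix whose columns are the frame's x, y, z axes.
In Python, from plant import sense, camera, close_job gives the robot as it stands. The module is installed in compiled form; this text tells all that it offers.
- The arm moves only by the tool carry_out, never from a script. Its argument "targets" is text: rows parted by semicolons, each of 7 numbers parted by spaces: the shift along the tool's x, y, z in mm, then the turn, a rotation vector about the tool's x, y, z in rad, then the finger opening in mm, from 0 to 85.4. In form: x y z ax ay az claw; .... A call has 1 to 8 rows; each row is the pose to reach, as a shift and turn from the pose commanded when the call began, along the tool's axes at that moment; what a row does not reach only later rows make up. A row lasts 1/8 s, in which the tool goes at most 62.5 mm and 10.7 degrees, less where a joint would pass 70% of its speed; a pose out of reach is approached as far as the arm can. A call with a gripper value outside its range is refused whole. The fingers move at their own pace and stop on an object; the grip force is fixed at half the most. Time passes only in rows, so rows that repeat a pose let the fingers close. It gives the time, the measured TCP pose, the force and the opening at its end, in the units of the state.
- sense(): the state, without advancing time (a new reading comes with each control period).
- camera(name): name is "side" or "top"; returns a dict with "frame" (400x640x3 uint8, red, green, blue), "z_map" (400x640 float32, m along the optical axis (not along the pixel's ray), 0 where there is no reading), "fovy" (degrees; the focal length in pixels is half the picture's height over the tangent of half this angle, whatever the lens; pixels are square), "cx", "cy" (the principal point, pixels), "rvec" (rotation vector, rad) and "tvec" (3), from world to camera coordinates, as OpenCV has them. Camera axes: x right, y down, z forward; pixel columns grow to the right and rows downward; lengths in m; the calibration is good to about 2 mm. A picture is of the moment at which its call begins.
- close_job(): hands the job in, once; it reports no verdict.
The state is a dict: "time_s": time; "joints": joint angles; "dq": joint speeds; "tau": joint torques, N m; "position": TCP position; "orientation": TCP orientation; "wrist_force": force on the tool from outside, world axes, zero at the start; "ft_torque": the same for the moment, N m; "opening": opening from 0.0 (shut) to 1.0 (fully open).
Only numpy, scipy, OpenCV 4.12 (cv2) and the standard library are available. Lean on these libraries where they do the work, as an engineer would, in place of code of your own. Each camera call takes 0.05 s, during which the arm holds its last target. There are 200 camera calls.

TASK

Two steel cutlery caddies hang on two hook stands, each by the loop on its back. Take the deep caddy off its hook, lifting it past the hook's upturned tip before drawing it away, and set it down upright inside the flat draining tray on the worktop without dropping it, then let go. Leave the shallow caddy hanging where it is.

Things in the scene. Friction and masses are not known exactly. Their poses are not given: they have to be found in the camera images.
- deep_grip (a point): Deep caddy, 0.3 kg: steel box 100 (x) x 90 (y) x 90 mm tall. Point: centre of its wooden carry bar, over the box's centre, 130 mm above its underside. Bar 78 mm along x, 12 wide, 14 tall, 33 mm clear above the box; pinch it from above along y. z up, -x is the way to draw it off. Loop on its back: 56 mm wide, 6 mm rod, its cross bar 84 mm behind the point (+x) and 45 mm lower, rests in the hook.
- deep_stand_tip (a point): Top of the upturned tip (8 mm rod) of the deep caddy's hook, 197 mm above the worktop; z up, hook opens upward and points to -x. Fixed stand, 223 mm post 36 mm behind (+x). The tip stands inside the caddy's loop: the caddy must rise 50 mm from where it hangs before the loop clears the tip; 60 to 75 mm straight up, then 80 mm along -x, is a free path.
- shallow_grip (a point): Shallow caddy, to be left hanging: same make and plan but only 45 mm tall. Point: centre of its carry bar, 85 mm above its underside. It hangs on an equal stand on the other side.
- tray: Flat steel draining tray, fixed, 210 (x) x 200 (y) mm outside, 204 x 194 mm inside, rim 18 mm high, floor 3 mm thick. Origin: centre of its underside, on the worktop; z up. With the deep caddy standing in it, the caddy's bar centre is 133 mm above the worktop. The caddy may face any way.
Mind the look-alikes: they are no part of the job. What is shaped like the part that bears deep_stand_tip but white is not meant.

How it is judged:
By the outcome, as a careful person would: the job done as asked, in the order asked, and still so for the second after the job is handed in, with the robot touching nothing.
It also fails if it takes over 40 s, if anything falls off the work surface, if the arm or the gripper's body presses on something with over 40 N, if the wrist force passes 120 N, or if a joint passes its speed limit or range.

## Working session

There is one attempt and no reset: what is moved stays moved. The work goes in short steps, Python scripts to look and compute and a tool call to move; the robot and the scene stay as the last step left them, time stands still between calls to the robot, and variables do not carry over. Pictures are saved under pics/ and viewed, about 8 in all and at most 12, crops included, and the job is handed in when it is done.

Besides the shell and the picture viewer there is one more tool, called after "Emit:" by a JSON object that holds its "fn" and its "kwargs". carry_out: Moves the arm, as the interface text tells. Its arguments: {"type":"object","properties":{"targets":{"type":"string"}},"required":["targets"]}

```bash
mkdir -p pics
cat > h.py <<'E'
import numpy as np, cv2
from plant import sense, camera, close_job
def shot(n):
    c=camera(n); f=200/np.tan(np.radians(c['fovy'])/2)
    R=cv2.Rodrigues(np.array(c['rvec'],float))[0]; t=np.array(c['tvec'],float).ravel()
    z=c['z_map']; v,u=np.mgrid[:400,:640]
    P=np.stack([(u-c['cx'])/f*z,(v-c['cy'])/f*z,z],-1)
    c['W']=(P-t)@R; c['W'][z==0]=np.nan; c.update(f=f,R=R,t=t)
    return c
def save(c,name,crop=None,s=1):
    im=c['frame'][...,::-1]
    if crop: a,b,d,e=crop; im=im[b:e,a:d]
    cv2.imwrite('pics/'+name,cv2.resize(im,None,fx=s,fy=s,interpolation=cv2.INTER_CUBIC))
def ray(c,u,v,z):
    d=c['R'].T@np.array([(u-c['cx'])/c['f'],(v-c['cy'])/c['f'],1]); o=-c['R'].T@c['t']
    return o+d*(z-o[2])/d[2]
E
python3 - <<'E'
from h import *
for n in('side','top'):
    c=shot(n); save(c,n+'0.png'); print(n,c['f'],c['cx'],c['cy'],-c['R'].T@c['t'],c['R'][2], (c['z_map']==0).mean())
s=sense(); print(s['position'],s['orientation'],s['opening'],s['wrist_force'])
E
```

```text
side 457.9042633744283 322.07287323370224 200.0424550962275 [ 0.38133941 -0.65935363  0.78442922] [ 0.10611785  0.68672609 -0.71912883] 0.0040234375
top 433.80330460141124 320.4057696688042 195.67646372318578 [ 0.38337923 -0.025213    1.08118998] [ 9.13864628e-02 -1.21283493e-04 -9.95815495e-01] 0.00415625
[ 0.14843878 -0.60644342  0.23042072] [[ 2.37522265e-01 -9.71382087e-01 -1.18254483e-04]
 [-9.71380165e-01 -2.37522034e-01  1.96432679e-03]
 [-1.93619991e-03 -3.51701289e-04 -9.99998064e-01]] 1.0028052392900373 [-0.72674552 -0.22872873  0.75981501]
```

View pics/side0.png

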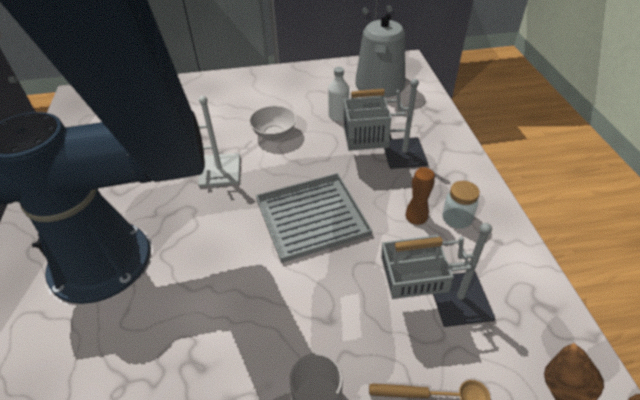

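View pics/top0.png

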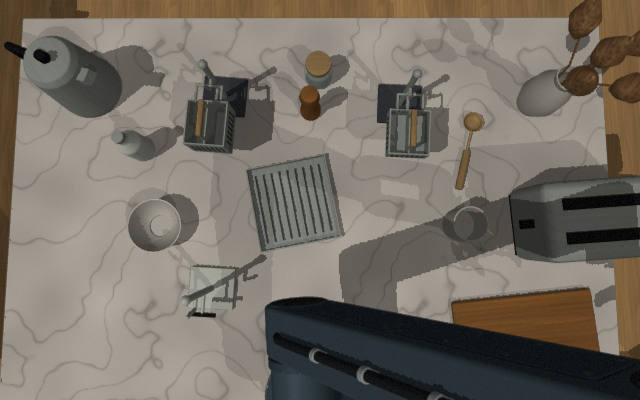

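The side view shows two caddies. One is at (367,120), with its bar at (367,93) and stand at (410,125). The other is at (417,265), with its bar at (418,243) and stand at (475,265). A white decoy stand is at (215,150), and the tray is at (313,217). In the top view the bars are at (199,118) and (414,128), and the tray is at (295,202). I'll choose the caddy with the 90 mm box, likely the far one, and check that by measuring.

Run:
```python
from h import *
np.set_printoptions(precision=4,suppress=True)
boxes={'side':{'far':(340,80,430,170),'near':(375,220,500,330)},'top':{'far':(170,50,260,160),'near':(370,60,440,165)}}
T={}
for n in boxes:
    c=T[n]=shot(n); hsv=cv2.cvtColor(c['frame'],cv2.COLOR_RGB2HSV)
    for k,(a,b,d,e) in boxes[n].items():
        m=np.zeros((400,640),bool); m[b:e,a:d]=True
        w=m&(hsv[...,0]>6)&(hsv[...,0]<25)&(hsv[...,1]>110)
        nl,lab,st,ce=cv2.connectedComponentsWithStats(w.astype(np.uint8)); i=1+np.argmax(st[1:,4]); w=lab==i
        P=c['W'][w]; z=np.nanmedian(P[:,2]); r=cv2.minAreaRect(np.argwhere(w)[:,::-1].astype(np.float32))
        print(n,k,'bar px',ce[i],st[i],'med',np.nanmedian(P,0),'zpct',np.nanpercentile(P[:,2],[10,90]),r)
        # pts over table in region
        Q=c['W'][m]; Q=Q[Q[:,2]>.01]
        print('  z hist',np.histogram(Q[:,2],bins=np.arange(.01,.30,.02))[0])
c=T['top']
# ends of bars by plane casting later; tray: pixels z 8..25mm
W=c['W']; m=(W[...,2]>.010)&(W[...,2]<.03); m[:140]=0;m[260:]=0;m[:,:235]=0;m[:,355:]=0
P=W[m][:,:2].astype(np.float32); print('tray',cv2.minAreaRect(P), np.nanmedian(W[m][:,2]))
g=T['side']; save(g,'far.png',(330,70,440,180),4); 
a=cv2.resize(g['frame'][70:180,330:440],(480,480)); b=cv2.resize(g['frame'][215:335,380:500],(480,480)); cv2.imwrite('pics/both.png',np.hstack([a,b])[:,:800,::-1])
```

```text
side far bar px [368.1679  92.4198] [353  89  31   8 131] med [0.6299 0.2205 0.1978] zpct [0.1936 0.2   ] ((367.92218017578125, 92.64344787597656), (4.888929843902588, 30.3294734954834), 84.80557250976562)
  z hist [880 313 240 442 423 579 979 346 141 248  48   0   0   0]
side near bar px [418.287  243.4383] [396 238  46  12 324] med [ 0.6059 -0.2237  0.1968] zpct [0.1925 0.1988] ((418.6449890136719, 243.6115264892578), (7.674124240875244, 45.52738952636719), 82.56858825683594)
  z hist [1696   53   51   55  622 1247 1315  516  220  452  121    0    0    0]
top far bar px [199.5566 117.3937] [195 100  10  36 221] med [0.6289 0.2247 0.1997] zpct [0.1969 0.2023] ((199.54949951171875, 117.50495147705078), (6.3682379722595215, 35.5228271484375), 5.710593223571777)
  z hist [816  10 396 326 369 420 530 492  59 287  80   0   0   0]
top near bar px [413.1232 127.1872] [410 109   7  37 203] med [ 0.6068 -0.2179  0.1983] zpct [0.1952 0.2009] ((413.1336669921875, 127.02437591552734), (5.419070243835449, 36.16556930541992), 2.2025980949401855)
  z hist [776  16  14  12 513 773 510 356  47 264  73   0   0   0]
tray ((0.46491169929504395, 0.04348432272672653), (0.21034255623817444, 0.20025326311588287), 11.070481300354004) 0.017702463695014912
```

View pics/both.png

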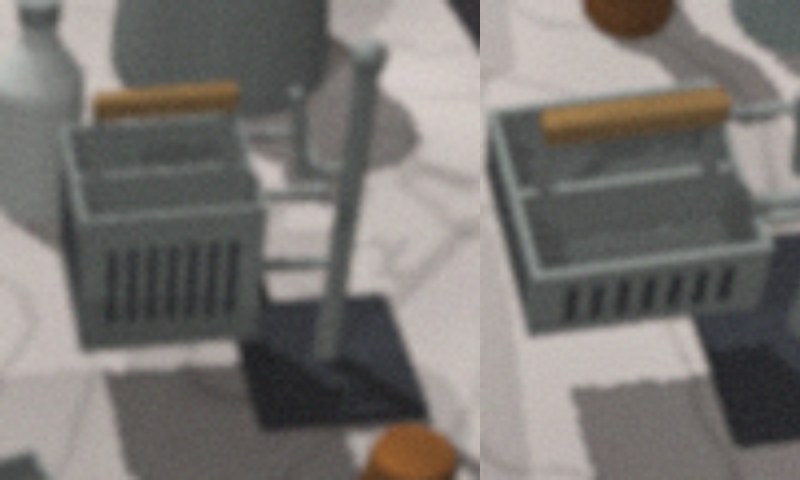

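The left crop (far caddy, side px (367,120), y≈+0.22) has the tall box, hanging in a grey stand. The right crop is the shallow one, so the deep caddy is the far one. Its bar top is at z≈0.200, which puts the bar centre at about 0.193. That agrees with the loop height and the tip height. Next I'll get the bar direction and the tool-frame shifts.

```bash
cat >> h.py <<'E'
def bar(c,box):
    a,b,d,e=box; hsv=cv2.cvtColor(c['frame'],cv2.COLOR_RGB2HSV); m=np.zeros((400,640),bool); m[b:e,a:d]=1
    w=m&(hsv[...,0]>6)&(hsv[...,0]<25)&(hsv[...,1]>110)
    n,l,s,_=cv2.connectedComponentsWithStats(w.astype(np.uint8)); w=l==1+np.argmax(s[1:,4])
    (x,y),(p,q),_=r=cv2.minAreaRect(np.argwhere(w)[:,::-1].astype(np.float32)); B=cv2.boxPoints(r)
    i=0 if np.linalg.norm(B[0]-B[1])<np.linalg.norm(B[1]-B[2]) else 1
    return c['W'][w],[(B[i]+B[i+1])/2,(B[(i+2)%4]+B[(i+3)%4])/2]
E
python3 - <<'E'
from h import *
np.set_printoptions(precision=4,suppress=True)
for n,b in(('top',(170,50,260,160)),('side',(340,80,400,110))):
    c=shot(n); P,(p,q)=bar(c,b); A,B=[ray(c,*x,.198) for x in(p,q)]
    d=B-A; print(n,A,B,'mid',(A+B)/2,np.linalg.norm(d),'ang',np.degrees(np.arctan2(d[1],d[0])))
    if n=='top':
        W=c['W']; m=(W[...,2]>.188)&(W[...,1]>.12)&(W[...,1]<.34)&(W[...,0]>.66)&(W[...,0]<.85)
        v,u=np.where(m)
        for a in np.arange(.66,.80,.01):
            s=W[m];s=s[(s[:,0]>=a)&(s[:,0]<a+.01)]
            if len(s): print('  x%.2f'%a,len(s),s.mean(0),s[:,2].max())
s=sense(); print(s['position'])
E
```

```text
top [0.6661 0.2225 0.198 ] [0.5911 0.2281 0.198 ] mid [0.6286 0.2253 0.198 ] 0.07523106855784746 ang 175.67152196254523
  x0.66 27 [0.6637 0.2225 0.1997] 0.2029439791976683
  x0.69 7 [0.6984 0.2194 0.1939] 0.1969203065579175
  x0.70 7 [0.7017 0.2198 0.196 ] 0.1970794234880786
  x0.72 14 [0.729  0.2178 0.2132] 0.22149657819524723
  x0.73 72 [0.7339 0.2158 0.2122] 0.2248269604672848
  x0.74 19 [0.7424 0.2162 0.219 ] 0.22279715541673017
side [0.6647 0.2175 0.198 ] [0.5926 0.2227 0.198 ] mid [0.6287 0.2201 0.198 ] 0.07227469345376643 ang 175.91355844854218
[ 0.1485 -0.6069  0.231 ]
```

Emit:
{"fn": "carry_out", "kwargs": {"targets": "0 0 -60 0 0 0 85; -20 -19 -100 0 0 0 85; -63 -60 -100 0 0 0 85; -106 -102 -100 0 0 0 85; -149 -143 -100 0 0 0 85; -192 -184 -100 0 0 0 85; -235 -225 -100 0 0 0 85; -278 -266 -100 0 0 0 85"}}

```text
time_s: 1.3
position: [0.3415, -0.2722, 0.3315]
orientation: [[0.237, -0.972, 0.001], [-0.972, -0.237, -0.001], [0.001, -0.001, -1.0]]
wrist_force: [0.3, -0.4, -0.3]
opening: 0.994
```

Emit:
{"fn": "carry_out", "kwargs": {"targets": "-43 -41 0 0 0 0.06 85; -86 -82 0 0 0 0.12 85; -129 -123 0 0 0 0.18 85; -172 -165 0 0 0 0.24 85; -215 -206 0 0 0 0.31 85; -258 -247 0 0 0 0.31 85; -301 -288 0 0 0 0.31 85; -344 -330 0 0 0 0.31 85"}}

```text
time_s: 2.3
position: [0.5804, 0.1405, 0.3314]
orientation: [[-0.07, -0.998, 0.0], [-0.998, 0.07, -0.0], [0.0, -0.0, -1.0]]
wrist_force: [2.3, -0.2, -0.2]
opening: 0.992
```

```bash
cat >> h.py <<'E'
np.set_printoptions(precision=4,suppress=True)
def togo(xyz,yawx):
    s=sense(); R=np.array(s['orientation']); d=R.T@(np.array(xyz)-s['position'])*1000
    y=np.arctan2(R[1,0],R[0,0]); print('t',s['time_s'],'pos',s['position'],'q',s['joints'],'op',s['opening'],'F',s['wrist_force'])
    print('tool z',R[:,2],'yaw',np.degrees(y),'shift mm',d,'az',-(np.radians(yawx)-y))
E
python3 -c "
from h import *
togo([.6287,.2235,.26],-94.2)"
```

```text
t 2.3 pos [0.5804 0.1405 0.3314] q [ 0.0508  0.3931  1.3766 -0.0004  1.3715  1.6915] op 0.9922896869982945 F [ 2.2535 -0.1805 -0.232 ]
tool z [ 0.0003 -0.0003 -1.    ] yaw -94.00491509469124 shift mm [-86.1615 -42.3871  71.3668] az 0.003404873918579243
```

Emit:
{"fn": "carry_out", "kwargs": {"targets": "-45 -22 0 0 0 0 85; -84 -42 0 0 0 0 85; -84 -42 40 0 0 0 85; -84 -42 70 0 0 0 85; -84 -42 70 0 0 0 85; -84 -42 70 0 0 0 85"}}

```text
time_s: 3.05
position: [0.6283, 0.2195, 0.2626]
orientation: [[-0.07, -0.998, 0.002], [-0.998, 0.07, 0.0], [-0.001, -0.002, -1.0]]
wrist_force: [0.4, -0.5, 0.1]
opening: 0.996
```

```bash
python3 -c "
from h import *
togo([.6287,.2235,.176],-94.2)
c=shot('side'); save(c,'hover.png',(300,40,460,180),4)
t=shot('top'); P,(p,q)=bar(c,(340,80,400,110)); print([ray(c,*x,.198) for x in (p,q)])"
```

```text
t 3.05 pos [0.6283 0.2195 0.2626] q [0.1686 0.5533 1.2897 0.     1.2965 1.8098] op 0.9962578919865417 F [ 0.3904 -0.4769  0.077 ]
tool z [ 0.0021  0.0004 -1.    ] yaw -94.03288310154393 shift mm [-3.9233  0.0541 86.5924] az 0.0029167401137795146
[array([0.665 , 0.2185, 0.198 ]), array([0.5923, 0.2218, 0.198 ])]
```

View pics/hover.png

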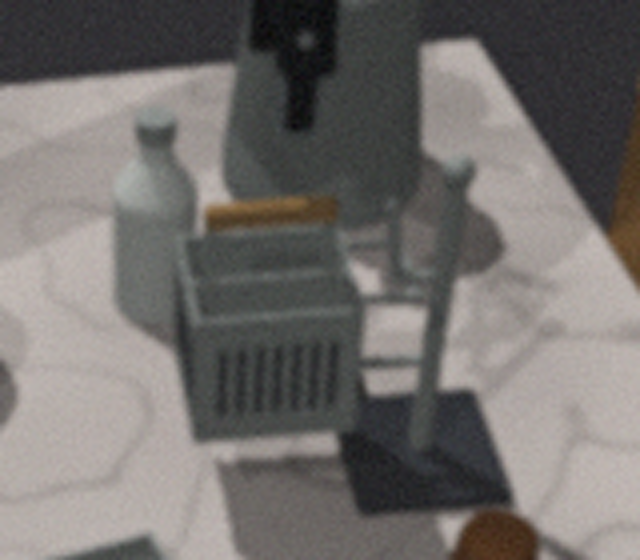

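The crop shows the near fingertip at about (375,72) in the full picture, above the bar centre at (368,93). The bar is free to grip and the finger has room on its side. Now descend and close.

Emit:
{"fn": "carry_out", "kwargs": {"targets": "-3 0 40 0 0 0 85; -3 0 75 0 0 0 85; -3 0 87 0 0 0 85; -3 0 87 0 0 0 85; -3 0 87 0 0 0 30; -3 0 87 0 0 0 0; -3 0 87 0 0 0 0; -3 0 87 0 0 0 0"}}

```text
time_s: 4.15
position: [0.628, 0.2229, 0.1749]
orientation: [[-0.07, -0.998, 0.001], [-0.998, 0.07, 0.001], [-0.001, -0.001, -1.0]]
wrist_force: [0.5, -0.7, 5.5]
opening: 0.141
```

```bash
python3 -c "
from h import *
togo([.6287,.2235,.176],-94.2)"
```

```text
t 4.15 pos [0.628  0.2229 0.1749] q [0.1734 0.6444 1.3751 0.0008 1.1209 1.8141] op 0.1413974285710701 F [ 0.4778 -0.661   5.4811]
tool z [ 0.0011  0.0009 -1.    ] yaw -94.02557503069906 shift mm [-0.6627 -0.6666 -1.1183] az 0.0030442900119915794
```

The opening reads 12 mm, which is the bar's width, so the grip is good. Lifting.

Emit:
{"fn": "carry_out", "kwargs": {"targets": "0 0 -10 0 0 0 0; 0 0 -25 0 0 0 0; 0 0 -40 0 0 0 0; 0 0 -55 0 0 0 0; 0 0 -68 0 0 0 0; 0 0 -68 0 0 0 0; 0 0 -68 0 0 0 0"}}

```text
time_s: 5.03
position: [0.6272, 0.2224, 0.2419]
orientation: [[-0.07, -0.998, -0.001], [-0.998, 0.07, -0.0], [0.0, 0.001, -1.0]]
wrist_force: [-0.8, 0.7, -4.2]
opening: 0.13
```

```bash
python3 -c "
from h import *
togo([.55,.228,.243],-94.2)
c=shot('side'); save(c,'lift.png',(300,20,460,160),4); print(bar(c,(340,40,400,110))[1])"
```

```text
t 5.025 pos [0.6272 0.2224 0.2419] q [ 0.1732  0.5737  1.3108 -0.      1.2581  1.8142] op 0.12988766962637624 F [-0.8095  0.7256 -4.1773]
tool z [-0.0011 -0.0002 -1.    ] yaw -94.02308840071139 shift mm [-0.1309 77.442  -0.9894] az 0.0030876898925551455
[array([363.32,  67.24], dtype=float32), array([352.68,  68.76], dtype=float32)]
```

View pics/lift.png

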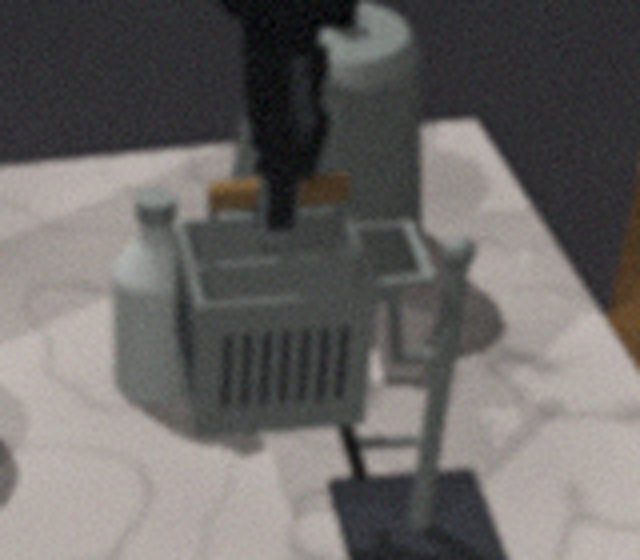

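The caddy has risen 67 mm and hangs level in the grip. The loop (crop (395,250)) is above the hook tip (crop (400,290)). Drawing it off along −x.

Emit:
{"fn": "carry_out", "kwargs": {"targets": "0 12 0 0 0 0 0; 0 30 0 0 0 0 0; 0 50 0 0 0 0 0; 0 70 0 0 0 0 0; 0 95 0 0 0 0 0; 0 120 0 0 0 0 0; 0 140 0 0 0 0 0; 0 145 0 0 0 0 0"}}

```text
time_s: 6.08
position: [0.4807, 0.2327, 0.2421]
orientation: [[-0.069, -0.998, -0.002], [-0.998, 0.069, -0.0], [0.001, 0.002, -1.0]]
wrist_force: [0.0, -0.4, -2.8]
opening: 0.127
```

```bash
python3 -c "
from h import *
togo([.465,.0435,.15],-94.2)"
```

```text
t 6.075 pos [0.4807 0.2327 0.2421] q [0.2414 0.3927 1.6465 0.0002 1.1047 1.8815] op 0.12685533782062647 F [ 0.0463 -0.4451 -2.8236]
tool z [-0.0022 -0.0004 -1.    ] yaw -93.97074094059832 shift mm [189.7964   2.3088  92.2081] az 0.004001325426584712
```

Emit:
{"fn": "carry_out", "kwargs": {"targets": "25 1 0 0 0 0 0; 60 2 0 0 0 0 0; 95 2 0 0 0 0 0; 130 2 20 0 0 0 0; 165 2 40 0 0 0 0; 185 2 60 0 0 0 0; 190 2 80 0 0 0 0; 190 2 85 0 0 0 0"}}

```text
time_s: 7.08
position: [0.4676, 0.0427, 0.1564]
orientation: [[-0.072, -0.997, -0.002], [-0.997, 0.072, 0.0], [-0.0, 0.002, -1.0]]
wrist_force: [-0.9, -0.1, -1.5]
opening: 0.126
```

```bash
python3 -c "
from h import *
togo([.465,.0435,.115],-94.2)
c=shot('side'); save(c,'over.png',(220,60,440,280),2.5)"
```

```text
t 7.075 pos [0.4676 0.0427 0.1564] q [-0.1476  0.442   1.889  -0.      0.8123  1.4949] op 0.1257711111508224 F [-0.8796 -0.1266 -1.5087]
tool z [-0.0017  0.0003 -1.    ] yaw -94.10676870785284 shift mm [-0.6244  2.583  41.3911] az 0.0016271930138569424
```

View pics/over.png

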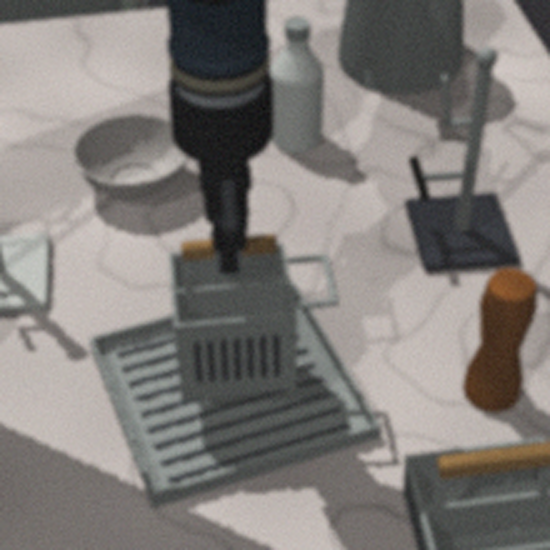

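The caddy is level and over the tray, with its underside about 40 mm above the floor. Lowering it until it touches.

Emit:
{"fn": "carry_out", "kwargs": {"targets": "0 2 15 0 0 0 0; 0 2 28 0 0 0 0; 0 2 35 0 0 0 0; 0 2 37 0 0 0 0; 0 2 37 0 0 0 0"}}

```text
time_s: 7.75
position: [0.466, 0.0435, 0.1204]
orientation: [[-0.07, -0.998, 0.0], [-0.998, 0.07, -0.0], [0.0, -0.0, -1.0]]
wrist_force: [-0.1, 0.1, -3.3]
opening: 0.129
```

Emit:
{"fn": "carry_out", "kwargs": {"targets": "0 0 1 0 0 0 0; 0 0 2 0 0 0 0; 0 0 2 0 0 0 0"}}

```text
time_s: 8.12
position: [0.4657, 0.0434, 0.1184]
orientation: [[-0.07, -0.998, 0.0], [-0.998, 0.07, -0.0], [0.0, -0.0, -1.0]]
wrist_force: [-0.6, 0.4, -3.5]
opening: 0.126
```

Emit:
{"fn": "carry_out", "kwargs": {"targets": "0 0 1 0 0 0 0; 0 0 2 0 0 0 0; 0 0 2 0 0 0 0"}}

```text
time_s: 8.5
position: [0.4656, 0.0434, 0.1162]
orientation: [[-0.07, -0.998, -0.0], [-0.998, 0.07, 0.0], [-0.0, 0.0, -1.0]]
wrist_force: [-0.4, -1.0, -3.8]
opening: 0.126
```

Emit:
{"fn": "carry_out", "kwargs": {"targets": "0 0 1 0 0 0 0; 0 0 1.5 0 0 0 0; 0 0 1.5 0 0 0 0"}}

```text
time_s: 8.88
position: [0.4657, 0.0434, 0.1148]
orientation: [[-0.07, -0.998, -0.0], [-0.998, 0.07, 0.0], [-0.0, 0.0, -1.0]]
wrist_force: [-0.2, -0.4, -2.9]
opening: 0.127
```

Emit:
{"fn": "carry_out", "kwargs": {"targets": "0 0 1 0 0 0 0; 0 0 1 0 0 0 0; 0 0 1 0 0 0 0"}}

```text
time_s: 9.25
position: [0.4663, 0.0435, 0.1142]
orientation: [[-0.07, -0.998, 0.001], [-0.998, 0.07, 0.0], [-0.0, -0.001, -1.0]]
wrist_force: [0.5, 1.5, 1.3]
opening: 0.128
```

The wrist force went from −3 to +1.3 N at the expected height, so the caddy is resting on the tray floor. Releasing.

Emit:
{"fn": "carry_out", "kwargs": {"targets": "0 0 0 0 0 0 30; 0 0 0 0 0 0 60; 0 0 0 0 0 0 70; 0 0 0 0 0 0 70; 0 0 -15 0 0 0 70; 0 0 -40 0 0 0 70; 0 0 -80 0 0 0 70; 0 0 -120 0 0 0 70"}}

```text
time_s: 10.25
position: [0.4653, 0.0434, 0.2347]
orientation: [[-0.07, -0.998, -0.001], [-0.998, 0.07, 0.0], [-0.0, 0.001, -1.0]]
wrist_force: [1.4, 0.6, 0.4]
opening: 0.816
```

Emit:
{"fn": "carry_out", "kwargs": {"targets": "0 0 -40 0 0 0 70; 0 0 -60 0 0 0 70; 0 0 -60 0 0 0 70; 0 0 -60 0 0 0 70"}}

```text
time_s: 10.75
position: [0.4649, 0.0435, 0.2928]
orientation: [[-0.07, -0.998, -0.002], [-0.998, 0.07, 0.0], [-0.0, 0.002, -1.0]]
wrist_force: [-0.1, 0.5, 0.2]
opening: 0.822
```

```bash
python3 -c "
from h import *
togo([.465,.0435,.115],-94.2)
c=shot('side'); save(c,'end.png')
P,(p,q)=bar(c,(280,130,345,190)); print('z',np.nanpercentile(P[:,2],[10,50,90]),[ray(c,*x,.138) for x in (p,q)])
P,(p,q)=bar(c,(375,220,500,330)); print('shallow',np.nanmedian(P,0))"
```

```text
t 10.75 pos [0.4649 0.0435 0.2928] q [-0.1467  0.235   1.7324 -0.      1.1763  1.4944] op 0.8218938424008491 F [-0.0524  0.5413  0.1652]
tool z [-0.0021  0.0003 -1.    ] yaw -94.02444705511965 shift mm [  0.0439  -0.5126 177.7757] az 0.0030639768997342554
z [0.1333 0.1378 0.14  ] [array([0.5028, 0.035 , 0.138 ]), array([0.4317, 0.0403, 0.138 ])]
shallow [ 0.6086 -0.2248  0.1967]
```

View pics/end.png

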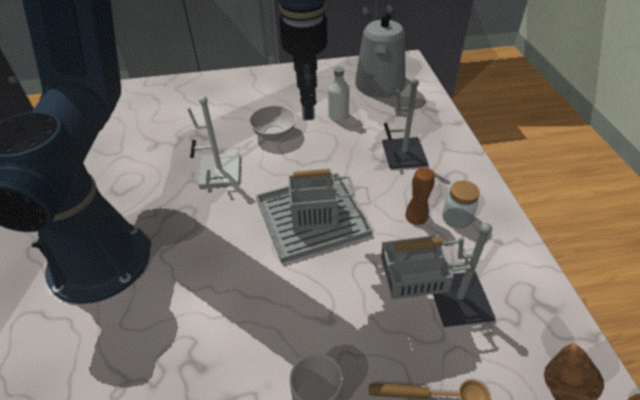

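The deep caddy stands upright in the tray at about (313,200), with its bar top at z≈0.14 as expected. The gripper is clear, at (308,100), and the shallow caddy is still on its hook at (417,265).

```bash
python3 -c "
from h import *
print(close_job())"
```

```text
the job is handed in; nothing more can be done
None
```

The deep caddy is off its hook and standing upright in the draining tray, and the job is handed in. I lifted it 67 mm to clear the tip, drew it off along −x, lowered it until it rested on the tray floor, let go and moved up clear. The robot's clock read about 11 s at hand-in, against the 40 s limit.

- **Deep caddy:** its bar top measured z ≈ 0.138–0.140 m, as expected for standing on the tray floor. It sits at about (0.467, 0.04), close to the tray centre at (0.465, 0.0435).
- **Shallow caddy:** it is still hanging, and its bar is within about 3 mm of where it was at the start.
- **Robot:** the gripper was about 150 mm above the caddy with close to no wrist force. Every wrist reading I took was under about 6 N.
- **Disagreements:** the two cameras differed by 3–5 mm in y on the bar position, so I used the mean. That was well within what the grip needed. No check failed.

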